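# Turn the work disc onto its key and press it home

## Task

The round wooden work disc of the white turntable was put back out of line, so it is riding up on the steel key near the turntable's rim. Without picking it up, turn the disc with a fingertip until the notch in its edge stands over the key, then press it down in the middle until it sits fully home on the turntable with the key in the notch, and take your hand away. Leave the other things on the cart where they are.

Things in the scene. Friction and masses are not known exactly. Their poses are not given: they have to be found in the camera images.
- turntable: White plastic modelling turntable standing on the cart tray: foot 160 mm across, short grey column, flat round head 200 mm across whose top is 52 mm above the tray. Its brake is on and it stands firmly: the head does not turn or shift. Origin: on the turning axis, on the tray; z up along the axis, x towards the key.
- key (a point): Top of the steel key, a radial bar with a rounded top fixed on the head of the turntable: 14 mm wide, 29 mm long (from 66 to 95 mm from the axis, so its outer 15 mm show beyond the disc's edge), 12 mm high. This point lies on its crest, 80 mm from the axis, 64 mm above the tray.
- notch (a point): The notch in the edge of the work disc: a gap with radial sides, open at the edge, 16 mm deep, 18 mm wide at its bottom, 22 mm at the edge. This point lies midway between its sides, 80 mm from the axis, at the height of the disc's upper face, and moves with the disc. Seated, it lies over the point key within about 3 mm; the rounded key draws it in from about 5 mm off.
- disc_middle (a point): Middle of the top of the white round boss (44 mm across, 8 mm high) in the centre of the work disc, on the turning axis; the place to press. The disc is brown wood, 160 mm across, 10 mm thick. Riding on the key, this point is 82 mm above the tray and the disc's upper face 74 mm; fully home they are at 70 and 62 mm. The disc always stays level.
- strip1 (a point): One of three black rubber strips fixed on the disc's upper face, 34 mm long in the radial direction (from 28 to 62 mm from the axis), 10 mm wide, 8 mm high; a fingertip can push against its long side. This point lies in the middle of its top, 45 mm from the axis. Seen from above it is 60 degrees counter-clockwise of the notch.
- strip2 (a point): The second rubber strip, like strip1, opposite the notch (180 degrees from it).
- strip3 (a point): The third rubber strip, like strip1, 60 degrees clockwise of the notch seen from above.
- disc_seat (a joint): How far the work disc has gone down, in m: 0 riding on the key, 0.012 fully home, negative if lifted. The snug hub holds the disc at its height by friction, so it does not drop by itself; with the notch over the key it takes a push of about 4 to 8 N to go down. Off the notch the key holds it up: a hard push there sinks it a few mm, but let go it stays less than 4 mm down.
- work_disc (a joint): Angle of the disc on the turntable in rad, counter-clockwise from above; the notch is over the key at 0 and at 6.283. It turns either way by any amount against about 0.06 N m of friction, and stays where it is left.
- glass_pot: Bystander: clear glass pot with a white twist cap, 68 mm across, 85 mm high, loose, to the left, nearer the robot than the turntable. Origin: centre of its underside.
- ship_hull: Bystander: beige plastic model ship hull, 220 mm long (along its x), 60 mm wide, 54 mm high, loose, to the right of the turntable. Origin: middle of its underside.
- file_a: Bystander: hand file with a pale wooden handle, 155 mm long, 13 mm high, loose, between the robot and the turntable. Origin: under its middle, x along it.
- file_b: Bystander: hand file with a black handle, 155 mm long, 13 mm high, loose, on the robot's right. Origin: under its middle, x along it.
- sanding_block: Bystander: cork sanding block, 85 x 46 x 28 mm, loose, beyond the turntable. Origin: centre of its underside.
- brush: Bystander: flat brush, 170 mm long, loose, beyond the turntable. Origin: on its underside, x along it.
- file_case: Bystander: aluminium file set case, 90 x 190 x 22 mm, fixed, to the left of the turntable, its hinged lid standing open (up to 110 mm high) at its left side. Origin: centre of its underside.
- case_lid (a joint): Bystander: angle of the case's lid in rad: 0 open as it stands, -1.9 shut.
There are look-alikes about, which are no part of the job. What is meant by the turntable is not blue, and is the larger of those in its own colour.

How it is judged:
By the outcome, as a careful person would: the job done as asked, in the order asked, and still so for the second after the job is handed in, with the robot touching nothing.
It also fails if it takes over 48 s, if anything falls off the work surface, if the arm or the gripper's body presses on something with over 40 N, if the wrist force passes 120 N, or if a joint passes its speed limit or range.

## Robot

A 6-joint arm with a two-finger parallel gripper is mounted at the origin on the work surface. World frame = base frame: x ahead of the robot, y to its left, z up, the work surface at z = 0. Lengths are in mm, angles in rad, forces in N, time in s.
With the tool pointing down it reaches from about 425 to 950 mm from the base axis. Payload 3.5 kg.
Tool frame: the origin (TCP) lies on the front face of the gripper's body, between the roots of the fingers; the fingertips stand 73 mm ahead of it and the grasp point (between the pads) lies 54 mm ahead of it (robot.tip_reach is the distance from the TCP to the fingertips, in mm); z points along the fingers, y is the line along which they close (so a half turn about z gives the same grasp; the last joint's range is limited). The gripper opens to 85 mm and grips with 20 to 120 N. Pads are 22 mm wide; open, the fingers measure 114 mm over their backs; the gripper's body (76 mm by 85 mm) begins 54 mm behind the grasp point. The pads swing forward as they close: fully open they stand 13 mm farther back than shut.
Start: joints at [1.089, 0.286, 1.577, -0, 1.279, -0.15], TCP at [219.842, 638.182, 303.925] pointing down, gripper open.
Joint ranges: [-2.77, 2.77], [-0.9, 2.22], [0.21, 2.48], [-1.53, 4.67], [0.24, 2.81], [-2.84, 2.84]. Speed limits (rad/s): [2.79, 2.79, 3.14, 3.14, 3.14, 3.14].

## Interface

Orientations are given as a 3x3 rotation matrix whose columns are the frame's x, y, z axes.
In Python, from plant import robot gives the robot as it stands. Calls block until the motion is done:
- robot.move_ptp(position, orientation): joint-space move of the TCP to a pose.
- robot.servo_line(position, ori=None, speed=150, guard=None): straight line of the TCP; ori=None keeps the orientation; speed is the mean speed in mm/s. With guard (N) it stops when the force on the tool has changed by that much, and returns True; else False.
- robot.set_joints(angles): joint-space move.
- robot.grip(opening): opening from 0.0 (shut) to 1.0 (fully open); the grip force is fixed at half the most; returns when the fingers have stopped.
- robot.sleep(seconds).
- robot.ik(position, orientation): joint angles nearest the present ones, or None.
- robot.snapshot(name): name is "side" or "top" or "wrist"; returns a dict with "color" (400x640x3 uint8, red, green, blue), "z_map" (400x640 float32, mm along the optical axis (not along the pixel's ray), 0 where there is no reading), "fx", "fy", "cx", "cy" (pixels), "position" and "attitude" of the camera in the world. Camera axes: x right, y down, z forward; pixel columns grow to the right and rows downward; lengths in mm; the calibration is good to about 2 mm. A picture is of the moment at which its call begins.
A pose or a line that the arm cannot do raises robot.Unreachable and nothing moves.
- robot.sign_off(): hands the job in; it is judged then, once.
Readings, each from a call of its own:
- robot.read_time(): time.
- robot.read_joints(): joint angles.
- robot.read_joint_velocities(): joint speeds.
- robot.read_joint_torque(): joint torques, N m.
- robot.read_ee_pos(): TCP position.
- robot.read_ee_rot(): TCP orientation.
- robot.read_wrist_force(): force on the tool from outside, world axes, zero at the start.
- robot.read_moment(): the same for the moment, N m.
- robot.read_gripper_width(): opening from 0.0 (shut) to 1.0 (fully open).
- robot.read_gripper_force(): force on a finger pad.
Only numpy, scipy, OpenCV 4.12 (cv2) and the standard library are available. Lean on these libraries where they do the work, as an engineer would, in place of code of your own. Each camera call takes 0.05 s, during which the arm holds its last target. There are 200 camera calls.

## Working session

There is one attempt and no reset: what is moved stays moved. The work goes in short steps, each a Python script; the robot and the scene stay as the last script left them, time stands still between calls to the robot, and variables do not carry over. Pictures are saved under pics/ and viewed, at most 10 in all, crops included, and the job is handed in when it is done.

```bash
mkdir -p pics; cat > h.py <<'E'
import numpy as np, cv2
from plant import robot
def snap(n,f):
    s=robot.snapshot(n); np.savez(f'pics/{f}.npz',**s)
    cv2.imwrite(f'pics/{f}.png',s['color'][:,:,::-1]); return s
def cloud(s):
    z=s['z_map']; v,u=np.mgrid[:z.shape[0],:z.shape[1]]
    p=np.stack([(u-s['cx'])/s['fx']*z,(v-s['cy'])/s['fy']*z,z],-1)
    return p@np.array(s['attitude']).T+np.array(s['position'])
E
python3 - <<'E'
from h import *
s=snap('top','top1'); print(s['position'],s['attitude'],s['fx'],robot.read_time())
s=snap('side','side1'); print(s['position'])
E
```

```text
[ 309.7886507   -21.25066811 1168.84597633] [[-0.0650507  -0.97629241  0.20644983]
 [-0.99786487  0.06485296 -0.00773245]
 [-0.00583975 -0.20651203 -0.97842663]] 480.3300331450064 0.05
[ 144.02957921 -661.81163125  805.21436138]
```

View pics/top1.png

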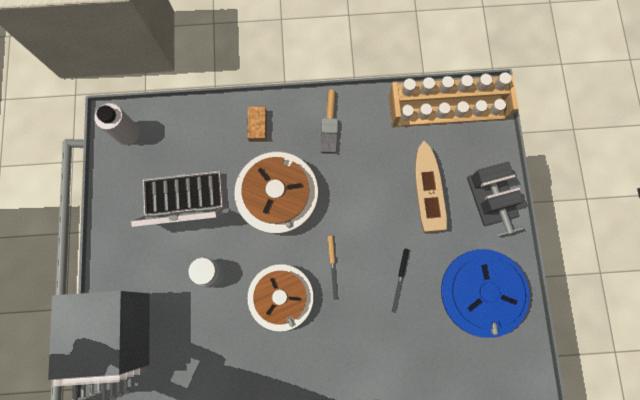

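Three turntables are visible: white at (276,191), white at (280,297) and blue at (486,292). The first one fits, because it is white and the larger of the two white ones. I'll confirm that in an enlarged crop.

```bash
python3 - <<'E'
from h import *
s=dict(np.load('pics/top1.npz')); c=s['color'][145:240,228:325,::-1]
cv2.imwrite('pics/crop1.png',cv2.resize(c,None,fx=6,fy=6,interpolation=cv2.INTER_CUBIC))
P=cloud(s)
for n,(u,v) in dict(big=(275,188),small=(279,297),bigL=(238,191),bigR=(315,191),smL=(250,297),smR=(311,297),tray=(350,200),pot=(202,270),lid=(175,218),a=(288,161),b=(291,224),disc=(255,190)).items(): print(n,P[v,u].round(0))
E
```

```text
big [587.  71.  83.]
small [337.  75.  64.]
bigL [594. 162.  49.]
bigR [582. -22.  49.]
smL [342. 144.  38.]
smR [333.   3.  40.]
tray [ 565. -108.   -2.]
pot [407. 242.  87.]
lid [526. 296. 109.]
a [659.  38.  54.]
b [503.  39.  62.]
disc [587. 118.  74.]
```

View pics/crop1.png

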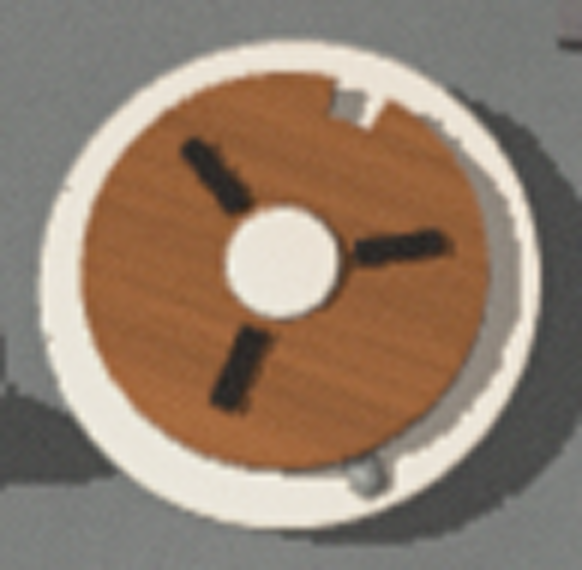

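The crop confirms it: this is the larger white turntable. The notch is at full-image px (287.5,162) with the head visible through it, and the key shows beyond the disc edge at px (289.5,224). Next I compute the angles and check the push path with IK.

```bash
cat >> h.py <<'E'
def onplane(s,u,v,z):
    d=np.array(s['attitude'])@[(u-s['cx'])/s['fx'],(v-s['cy'])/s['fy'],1]
    p=np.array(s['position']); return (p+d*(z-p[2])/d[2])
def ang(p,c): return np.degrees(np.arctan2(p[1]-c[1],p[0]-c[0]))
def strips(s,c,zt):
    "angles of dark strips on the disc about c; zt= height of strip tops"
    P=cloud(s); r=np.hypot(P[...,0]-c[0],P[...,1]-c[1])
    m=((s['color'].max(-1)<60)&(r<66)&(r>25)&(abs(P[...,2]-zt)<12)).astype(np.uint8)
    n,l,st,ce=cv2.connectedComponentsWithStats(m)
    return [(int(st[i,4]),)+tuple(ce[i].round(1))+(round(ang(onplane(s,*ce[i],zt),c),1),) for i in range(1,n) if st[i,4]>15]
def R(a):  # tool down, tool x along world angle a (deg)
    a=np.radians(a); x=np.array([np.cos(a),np.sin(a),0]); z=np.array([0,0,-1.]); return np.column_stack([x,np.cross(z,x),z])
def pt(c,a,r,z): return np.array([c[0]+r*np.cos(np.radians(a)),c[1]+r*np.sin(np.radians(a)),z])
E
python3 - <<'E'
from h import *
s=dict(np.load('pics/top1.npz'))
P=cloud(s); col=s['color'].astype(int)
m=(abs(P[...,2]-82)<4)&(np.hypot(P[...,0]-587,P[...,1]-71)<30)&(col.min(-1)>150)
v,u=np.nonzero(m); c=onplane(s,u.mean(),v.mean(),82); print('axis boss',c,m.sum(), P[m].mean(0))
# disc outline
m=(abs(P[...,2]-74)<5)&(np.hypot(P[...,0]-587,P[...,1]-71)<95)&(col[...,0]-col[...,2]>30)
cn=max(cv2.findContours(m.astype(np.uint8),0,2)[0],key=cv2.contourArea)
q=np.array([onplane(s,*k[0],74)[:2] for k in cn],np.float32); print('disc',cv2.minEnclosingCircle(q))
print('strips',strips(s,c,82))
print('notch',ang(onplane(s,287.5,162,70),c),'key',[ (ang(k,c),np.hypot(*(k-c)[:2])) for k in [onplane(s,289,223.5,62)]])
print(robot.tip_reach)
for a0,off in [(35,1),(155,1),(-85,1)]:
  for h in (0,180):
    J=[robot.ik(pt(c,a,45,140+73),R(a+h)) for a in (a0+35,a0+20,a0-60,a0-133+20)]
    print(a0,h,[None if j is None else (round(j[5],2),round(j[0],2)) for j in J])
E
```

```text
axis boss [586.15156438  71.63504142  82.        ] 245 [586.12237965  71.6170681   82.19721987]
disc ((585.8074340820312, 71.30216217041016), 80.37702941894531)
strips [(43, np.float64(263.7), np.float64(174.1), np.float64(33.4)), (47, np.float64(293.7), np.float64(185.9), np.float64(-86.3)), (52, np.float64(267.4), np.float64(205.9), np.float64(155.5))]
notch -26.472016908895757 key [(np.float64(-161.03360468172113), np.float64(86.34419093096444))]
72.6
35 0 [(np.float64(0.37), np.float64(0.02)), (np.float64(0.62), np.float64(0.01)), (np.float64(1.93), np.float64(-0.08)), (np.float64(2.81), np.float64(-0.12))]
35 180 [(np.float64(-2.77), np.float64(0.02)), (np.float64(-2.52), np.float64(0.01)), (np.float64(-1.21), np.float64(-0.08)), (np.float64(-0.33), np.float64(-0.12))]
155 0 [(np.float64(-1.81), np.float64(-0.07)), (np.float64(-1.53), np.float64(-0.05)), (np.float64(-0.06), np.float64(0.03)), (np.float64(0.84), np.float64(0.0))]
155 180 [(np.float64(1.33), np.float64(-0.07)), (np.float64(1.61), np.float64(-0.05)), None, (np.float64(-2.3), np.float64(0.0))]
-85 0 [(np.float64(2.34), np.float64(-0.1)), (np.float64(2.59), np.float64(-0.12)), (np.float64(-2.28), np.float64(-0.1)), (np.float64(-1.28), np.float64(-0.03))]
-85 180 [(np.float64(-0.8), np.float64(-0.1)), (np.float64(-0.55), np.float64(-0.12)), (np.float64(0.86), np.float64(-0.1)), (np.float64(1.86), np.float64(-0.03))]
```

```bash
cat >> h.py <<'E'
C=np.array([586.0,71.5]); T=robot.tip_reach
def arc(a0,a1,z,r=45,step=12,speed=70):
    n=max(1,int(np.ceil(abs(a1-a0)/step)))
    for a in np.linspace(a0,a1,n+1)[1:]: robot.servo_line(pt(C,a,r,z),R(a),speed=speed)
E
python3 - <<'E'
from h import *
robot.grip(0.0)
a0=201
robot.move_ptp(pt(C,a0,45,T+150),R(a0)); print(robot.read_time())
print(robot.servo_line(pt(C,a0,45,T+90),speed=150), robot.servo_line(pt(C,a0,45,T+77.5),speed=30,guard=3),robot.read_ee_pos(),robot.read_wrist_force())
z=robot.read_ee_pos()[2]
arc(a0,58,z); print(robot.read_wrist_force(),robot.read_time())
robot.servo_line(pt(C,58,45,T+130),speed=150)
s=snap('top','top2'); w=snap('wrist','wr2')
print(strips(s,C,82)); print(robot.read_time())
E
```

```text
3.2583
False False [543.9312218   55.33353561 149.99383746] [-0.0153065   0.32175123  0.4277737 ]
[-0.32442006  1.32155472 -0.6948169 ] 8.675
[(54, np.float64(293.2), np.float64(183.7), np.float64(-79.1)), (46, np.float64(269.4), np.float64(206.5), np.float64(161.6))]
9.275
```

```bash
python3 - <<'E'
import cv2,numpy as np
a=cv2.imread('pics/top2.png')[140:240,220:330];b=cv2.imread('pics/wr2.png')
cv2.imwrite('pics/v2.png',np.hstack([cv2.resize(a,(400,364)),cv2.resize(b,(400,250))[:, :] if 0 else cv2.copyMakeBorder(cv2.resize(b,(400,250)),0,114,0,0,0)]))
E
```

```text
(no output)
```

View pics/v2.png

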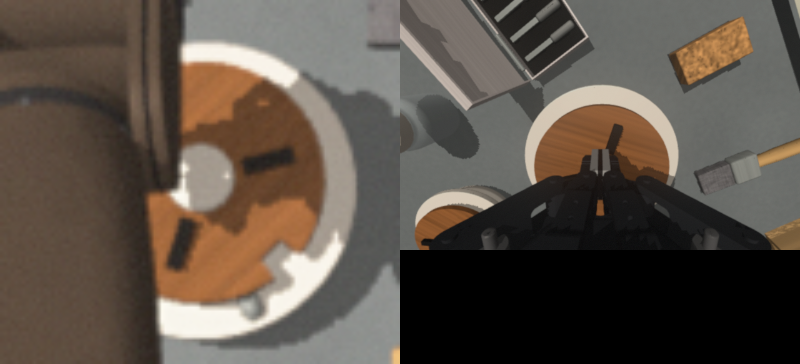

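The left panel shows the notch at panel px (282,258) and the key at (250,303), about 22° further clockwise. The finger led strip2 by 17° when it stopped, so I'll push on to about 37° and look again.

```bash
python3 - <<'E'
from h import *
s=dict(np.load('pics/top2.npz')); P=cloud(s); r=np.hypot(*(P[...,:2]-C).transpose(2,0,1)); col=s['color'].astype(int)
A=np.degrees(np.arctan2(P[...,1]-C[1],P[...,0]-C[0]))
m=(r>81)&(r<97)&(P[...,2]>56)&(abs(A+160)<15)
print(m.sum(),np.median(A[m]),A[m].min(),A[m].max())
robot.servo_line(pt(C,58,45,T+77.5),speed=100)
arc(58,37,T+77.5,step=7,speed=40)
robot.servo_line(pt(C,37,45,T+130),speed=150)
s=snap('top','top3'); print(strips(s,C,82),robot.read_time())
cv2.imwrite('pics/v3.png',cv2.resize(s['color'][140:240,220:330,::-1],(660,600),interpolation=cv2.INTER_CUBIC))
E
```

```text
132 -169.12419758330202 -174.9305884533309 -146.86571980170356
[(43, np.float64(293.5), np.float64(190.5), np.float64(-100.4))] 11.35
```

View pics/v3.png

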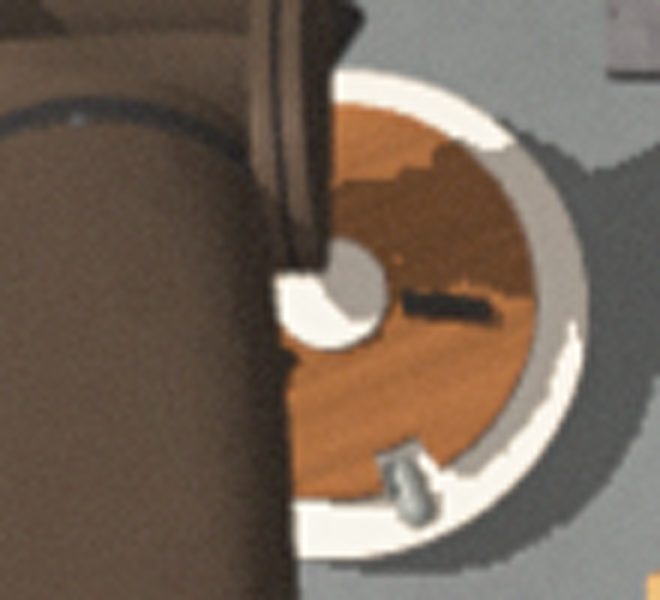

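The key now shows inside the notch, at panel px (400,455) to (418,515). I'll compute the remaining error.

```bash
python3 - <<'E'
from h import *
s=dict(np.load('pics/top3.npz'))
for u,v,z in [(400,455,63),(418,520,62),(410,487,63)]:
    p=onplane(s,220+u/6-.5,140+v/6-.5,z); print('key',ang(p,C),np.hypot(*(p[:2]-C)))
for u,v in [(378,458),(420,440),(390,492),(445,470)]:
    p=onplane(s,220+u/6-.5,140+v/6-.5,74); print('notch corner',ang(p,C),np.hypot(*(p[:2]-C)))
E
```

```text
key -160.12080128207836 65.78099511347523
key -162.3258702766492 92.18600669328255
key -161.09587946191814 79.05657990529087
notch corner -167.3366109897856 66.22010576481574
notch corner -152.04821219892503 66.34371207479646
notch corner -166.71053361467563 80.39407194924786
notch corner -150.5419740744357 81.57895733451734
```

The notch is at about -160.2° and the key at about -161.1°, an offset of about 1 mm, so the key will draw it in. Now I press the middle.

```bash
python3 - <<'E'
from h import *
robot.servo_line([*C,T+110],speed=150)
robot.servo_line([*C,T+86],speed=80)
print(robot.servo_line([*C,T+66],speed=20,guard=25),robot.read_ee_pos()[2]-T,robot.read_wrist_force())
robot.servo_line([*C,T+120],speed=100)
robot.servo_line([C[0]-40,C[1]+190,T+180],speed=250)
s=snap('top','top4'); P=cloud(s)
m=np.hypot(*(P[...,:2]-C).transpose(2,0,1))<15
print('boss z',np.median(P[m][:,2]),strips(s,C,70),robot.read_time(),robot.read_wrist_force())
cv2.imwrite('pics/v4.png',s['color'][:,:,::-1])
E
```

```text
False 70.12351321052407 [-7.94566361  0.42184545 18.98805567]
boss z 70.65563325986068 [(31, np.float64(268.2), np.float64(172.9), np.float64(19.1)), (48, np.float64(294.2), np.float64(191.9), np.float64(-100.8)), (57, np.float64(263.4), np.float64(204.8), np.float64(139.9))] 15.1333 [-0.56215254 -0.29050281 -0.04227533]
```

View pics/v4.png

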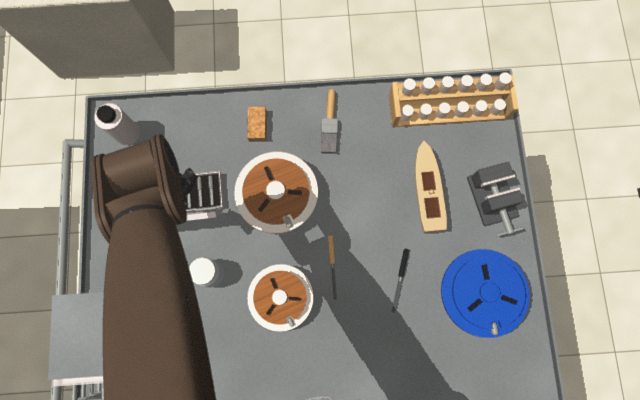

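The disc is home: its boss is at 70.7 mm (expected 70), and the tip stopped at 70.1 mm under 19 N. The key sits in the notch at px (289,222), the other things are where they were, and the arm is clear.

```bash
python3 -c "
from plant import robot
print(robot.sign_off())"
```

```text
the job is handed in; nothing more can be done
None
```

I turned the work disc about 135° clockwise until its notch stood over the key, pressed it fully home (boss about 70 mm above the tray), moved the arm clear and handed the job in at about 15 s.

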